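Sweep the spent tea lights into the collecting tray

TASK

Clear the altar ledge: with the closed fingers, gently sweep the three burnt-down tea lights along the surface into the low, open-fronted wooden tray, so that all three stand upright wholly inside it. Only push them, never grip them, lift them or press hard on them, and leave the bell, the cup and everything else where it stands.

Things in the scene. Friction and masses are not known exactly. Their poses are not given: they have to be found in the camera images.
- tealight1: burnt-down tea light, a low round aluminium cup 38 mm in diameter and 16 mm tall, about 15 g, standing loose on the ledge; slides easily without tipping; the three are alike and this one may be any of them; origin at the centre of its underside, z up
- tealight2: burnt-down tea light, a low round aluminium cup 38 mm in diameter and 16 mm tall, about 15 g, standing loose on the ledge; slides easily without tipping; the three are alike and this one may be any of them; origin at the centre of its underside, z up
- tealight3: burnt-down tea light, a low round aluminium cup 38 mm in diameter and 16 mm tall, about 15 g, standing loose on the ledge; slides easily without tipping; the three are alike and this one may be any of them; origin at the centre of its underside, z up
- tray: low three-sided wooden tray, fixed to the ledge on the robot's left: inside 120 mm deep (its x) and 150 mm wide (its y), walls 8 mm thick, 25 mm high, at the back (+x) and both sides. The -x side is open, with no sill; the bottom is a thin sheet level with the ledge: things slide straight in. Origin at the middle of its bottom: mouth at x = -60 mm, back wall's inner face at +60 mm
- tray_mouth (a point): middle of the tray's open side, at ledge height
- bell: brass-coloured aluminium bell, 40 mm wide and 56 mm tall, among the tea lights; origin at the centre of its underside. Leave alone
- offering_cup: small white ceramic cup, 44 mm wide at the rim and 38 mm tall, among the tea lights; origin at the centre of its underside. Leave alone
- dish: round open glass dish, 90 mm wide and 22 mm tall, beyond the tea lights; origin at the centre of its underside. Leave alone
- dispenser: white plastic push dispenser for incense sticks, 50 x 60 mm and 115 mm tall, on the robot's right; origin at the centre of its underside. Leave alone
- pot: blue glazed ceramic pot, 120 mm wide and 95 mm tall, at the back left; origin at the centre of its underside. Leave alone
- dancer: wooden figurine of a dancer, base 70 mm wide, arms about 100 mm across, 168 mm tall, on the robot's right; origin at the centre of its underside. Leave alone

How it is judged (in metres and radians):
At the end, for the whole second after the job is handed in: All three tea lights stand upright (within 0.2 rad) and at rest on the tray's bottom, wholly behind the line of its mouth (2 mm may stick out) and between its walls; bell, cup, dish, dispenser, pot and dancer are upright within 20 mm of where they began (x of tealight1 in the frame of tray between -0.043 and 0.06 m and y of tealight1 in the frame of tray between -0.075 and 0.075 m and height (world z) of each of tealight1, tealight2, tealight3 below 0.006 m and angle between each of tealight1, tealight2, tealight3, bell, offering_cup, dish, dispenser, pot, dancer's own z axis and vertical below 0.2 rad and linear speed of each of tealight1, tealight2, tealight3 below 0.02 m/s and x of tealight2 in the frame of tray between -0.043 and 0.06 m and y of tealight2 in the frame of tray between -0.075 and 0.075 m and x of tealight3 in the frame of tray between -0.043 and 0.06 m and y of tealight3 in the frame of tray between -0.075 and 0.075 m and distance of each of bell, offering_cup, dish, dispenser, pot, dancer from where it was at the start of the episode below 0.02 m); the robot touches nothing.
It fails at once if a tea light is lifted off the surface (more than 12 mm) or tipped over (height (world z) of any of tealight1, tealight2, tealight3 above 0.012 m or angle between any of tealight1, tealight2, tealight3's own z axis and vertical above 0.6 rad).
It fails at once if a tea light is gripped or pressed hard (more than 15 N from the fingers) (contact force between the fingers and tealight1 above 15 N or contact force between the fingers and tealight2 above 15 N or contact force between the fingers and tealight3 above 15 N).
It fails at once if another thing on the ledge is shifted by more than 20 mm or tipped (distance of any of bell, offering_cup, dish, dispenser, pot, dancer from where it was at the start of the episode above 0.02 m or angle between any of bell, offering_cup, dish, dispenser, pot, dancer's own z axis and vertical above 0.4 rad).
It also fails if it takes over 64 s, if anything falls off the work surface, if the arm or the gripper's body presses on something with over 40 N, if the wrist force passes 120 N, or if a joint passes its speed limit or range.

ROBOT

A 7-joint arm with a two-finger parallel gripper is mounted at the origin on the work surface. World frame = base frame: x ahead of the robot, y to its left, z up, the work surface at z = 0. Lengths are in m, angles in degrees, forces in N, time in s.
With the tool pointing down it reaches from about 0.425 to 0.875 m from the base axis. Payload 4.7 kg.
Tool frame: the origin (TCP) lies at the very end of the fingers, on their centre line; the grasp point (between the pads) lies 19 mm behind it (env.grip_point_offset is the distance from the TCP to the grasp point, in m); z points along the fingers, y is the line along which they close (so a half turn about z gives the same grasp; the last joint's range is limited). The gripper opens to 87 mm and grips with 3 to 60 N. Pads are 19 mm wide; open, the fingers measure 117 mm over their backs; the gripper's body (75 mm by 190 mm) begins 51 mm behind the grasp point.
Start: joints at [72.256, 18.392, -4.016, 83.108, 1.295, 78.541, -3.26], TCP at [0.207, -0.616, 0.223] pointing down, gripper open.
Joint ranges: [-163.93, 163.93], [-17.29, 119.83], [-79.2, 71.16], [3.27, 140.29], [-89.18, 269.18], [5.43, 117.66], [-154.24, 154.24]. Speed limits (degrees/s): [147.25, 147.25, 180, 180, 180, 180, 180].

INTERFACE

Orientations are given as [roll, pitch, yaw] about the fixed x, y, z axes, in that order (R = Rz(yaw) Ry(pitch) Rx(roll)).
In Python, from cell import env gives the robot as it stands.
- The arm moves only by the tool jog_arm, never from a script. Its argument "motion" is a list of rows, each an object of numbers: "x", "y", "z": the shift along the tool's x, y, z in cm; "ax", "ay", "az": the turn, a rotation vector about the tool's x, y, z in degrees. In form: [{"x": .., "y": .., "z": .., "ax": .., "ay": .., "az": ..}, ...]. A call has exactly 5 rows; each row shifts and turns the commanded pose from where the row before left it, along the tool's axes as they then stand; what a row does not reach is not made up. A row lasts 1/10 s, in which the tool goes at most 50 mm and 8.59 degrees, less where a joint would pass 70% of its speed; a pose out of reach is approached as far as the arm can. A call is refused whole if a number of a shift passes 5 or a number of a turn 8.59, either way. A call with a gripper value outside its range is refused whole. "claw" is the gripper command: -1 is shut, 1 is fully open, values between are in proportion, set as the call begins (left out, the last holds). The fingers move at their own pace and stop on an object; "squeeze" is the grip in N (left out, the last holds). Time passes only in rows, so rows that do not move let the fingers close, or fill a call up. It gives the time, the measured TCP pose, the force, the opening and the grip force at its end, in the units of the state.
- env.get_obs(): the state, without advancing time (a new reading comes with each control period).
- env.read_camera(name): name is "side" or "top"; returns the picture (480x640x3 uint8, red, green, blue); there is no depth.
- env.camera_params(name): a dict with "fx", "fy", "cx", "cy" (pixels), "extrinsics" (4x4, takes a point from world to camera coordinates). Camera axes: x right, y up, looking along -z (the intrinsics and any distortion apply to the point x, -y, -z); pixel columns grow to the right and rows downward; lengths in m; the calibration is good to about 2 mm. A picture is of the moment at which its call begins. camera_params takes no time and is no camera call.
- env.sign_off(): hands the job in; it is judged then, once.
The state is a dict: "time_s": time; "qpos": joint angles; "joint_velocities": joint speeds; "effort": joint torques, N m; "tool_pos": TCP position; "tool_rot": TCP orientation; "force": force on the tool from outside, world axes, zero at the start; "wrist_torque": the same for the moment, N m; "grip_width": finger opening in m; "grasp_force": force on a finger pad.
Only numpy, scipy, OpenCV 4.12 (cv2) and the standard library are available. Lean on these libraries where they do the work, as an engineer would, in place of code of your own. Each camera call takes 0.05 s, during which the arm holds its last target. There are 200 camera calls.

## Working session

There is one attempt and no reset: what is moved stays moved. The work goes in short steps, Python scripts to look and compute and a tool call to move; the robot and the scene stay as the last step left them, time stands still between calls to the robot, and variables do not carry over. Pictures are saved under pics/ and viewed, at most 10 in all, crops included, and the job is handed in when it is done.

Besides the shell and the picture viewer there is one more tool, called as a command line: name --argument value ..., lists and objects as JSON in quotes. jog_arm: Moves the arm, as the interface text tells. Its arguments: {"type":"object","properties":{"motion":{"type":"array"},"claw":{"type":"number"},"squeeze":{"type":"number"}},"required":["motion"]}

```bash
mkdir -p pics; ls
cat > h.py <<'E'
import numpy as np, cv2
from cell import env
def ray(p,u,v):
    E=np.array(p["extrinsics"]);R=E[:3,:3];t=E[:3,3]
    d=np.array([(u-p["cx"])/p["fx"],-(v-p["cy"])/p["fy"],-1.0])
    return -R.T@t, R.T@d
def onz(p,u,v,z):
    c,d=ray(p,u,v); return c+d*(z-c[2])/d[2]
def proj(p,X):
    E=np.array(p["extrinsics"]);c=E[:3,:3]@np.array(X)+E[:3,3]
    return p["cx"]+p["fx"]*c[0]/-c[2], p["cy"]-p["fy"]*c[1]/-c[2]
E
python3 - <<'E'
from h import *
for n in("top","side"):
    im=env.read_camera(n);cv2.imwrite(f"pics/{n}0.png",im[:,:,::-1]);p=env.camera_params(n);print(n,{k:p[k] for k in p if k!="extrinsics"},ray(p,320,240))
o=env.get_obs();print(o["tool_pos"],o["tool_rot"],o["time_s"],o["grip_width"])
E
```

```text
pics
top {'fx': 599.5843053961687, 'fy': 599.5843053961687, 'cx': 318.1758695505976, 'cy': 227.3225291730182} (array([ 0.47649068, -0.08987095,  1.49555846]), array([ 0.07134006,  0.00820343, -0.99764704]))
side {'fx': 473.21287608770285, 'fy': 473.21287608770285, 'cx': 318.4216081397493, 'cy': 243.43359347214312} (array([ 0.50068623, -0.69364765,  0.77598304]), array([ 0.08756108,  0.6419711 , -0.76175451]))
[ 0.20660498 -0.61578839  0.22157344] [-1.79904725e+02  7.57884094e-03  1.85569766e+01] 0.1 0.08710498998091859
```

View pics/top0.png

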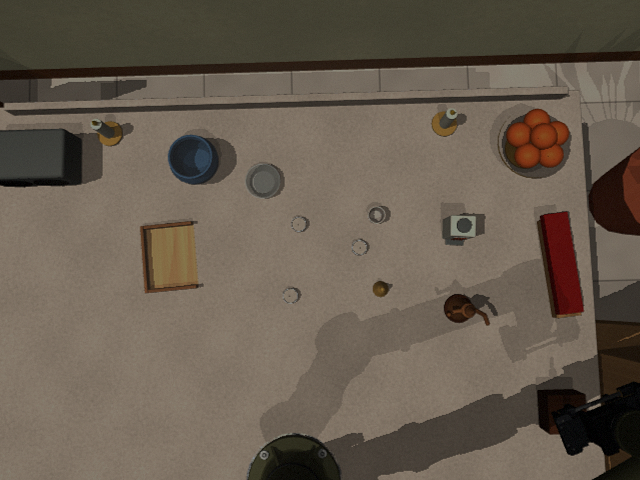

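View pics/side0.png

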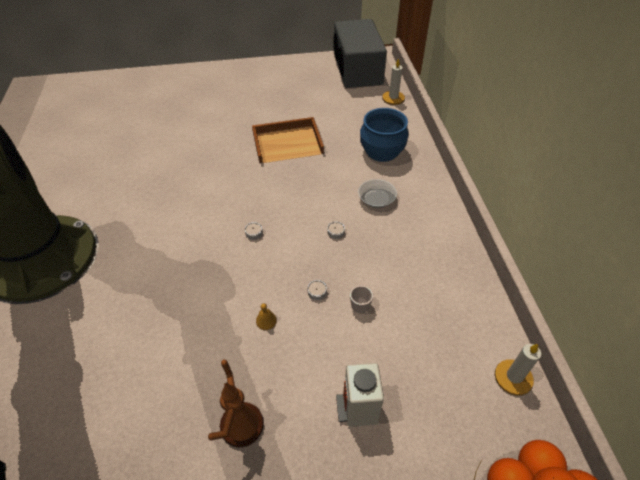

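The top view shows tea lights at (300,224), (360,247) and (291,295). The bell is at (381,289), the cup at (378,213) and the dish at (265,181). The tray has its mouth at about column 198, rows 222–287, opening toward −y. The side view agrees.

```bash
cat >> h.py <<'E'
def lights(im,p,guess,r=20):
    out=[]
    for u,v in guess:
        x0,y0=int(u)-r,int(v)-r
        c=im[y0:y0+2*r,x0:x0+2*r].astype(int)
        m=((c.max(2)-c.min(2)<22)&(c.max(2)>130)).astype(np.uint8)
        m=cv2.morphologyEx(m,cv2.MORPH_CLOSE,np.ones((5,5)))
        n,l,s,ce=cv2.connectedComponentsWithStats(m)
        if n<2: out.append(None);continue
        k=1+s[1:,4].argmax(); (cx,cy),rad=cv2.minEnclosingCircle(np.argwhere(l==k)[:,::-1].astype(np.float32))
        out.append((x0+cx,y0+cy,rad,onz(p,x0+cx,y0+cy,.014)))
    return out
E
python3 - <<'E'
from h import *
np.set_printoptions(precision=4,suppress=True)
im=cv2.imread("pics/top0.png")[:,:,::-1];p=env.camera_params("top")
for l in lights(im,p,[(300,224),(360,247),(291,295)]):print(l)
s=cv2.imread("pics/side0.png")[:,:,::-1];q=env.camera_params("side")
for l in lights(s,q,[(336,230),(317,290),(254,231)]):print("side",l)
for n,u,v,z in[("bell",381,289,.02),("cup",378,214,.036),("dish",265,181,.02),("disp",463,226,.115),("dancer",459,308,.05),("tray mouth far",197,222,.025),("mouth near",201,287,.025),("back far",142,226,.025),("back near",147,291,.025)]:print(n,onz(p,u,v,z)[:2])
c=cv2.resize(im[160:340,130:410],None,fx=2.8,fy=2.8,interpolation=cv2.INTER_CUBIC);cv2.imwrite("pics/crop.png",c[:,:,::-1])
E
```

```text
(291.5, 227.0, 0.5001000165939331, array([ 0.6166, -0.0078,  0.014 ]))
(359.0, 240.0, 9.999999747378752e-05, array([ 0.5799, -0.1742,  0.014 ]))
(282.5, 295.5, 1.581238865852356, array([0.4482, 0.0179, 0.014 ]))
side (329.0, 231.0, 1.414313554763794, array([ 0.611 , -0.0293,  0.014 ]))
side (316.0, 295.0, 4.000100135803223, array([ 0.5607, -0.1879,  0.014 ]))
side (252.5, 235.0, 2.5000998973846436, array([ 0.4477, -0.016 ,  0.014 ]))
bell [ 0.4581 -0.2238]
cup [ 0.6409 -0.2214]
dish [0.7329 0.0555]
disp [ 0.5989 -0.409 ]
dancer [ 0.4087 -0.4052]
tray mouth far [0.6342 0.225 ]
mouth near [0.474  0.2163]
back far [0.6279 0.3615]
back near [0.4676 0.3489]
```

View pics/crop.png

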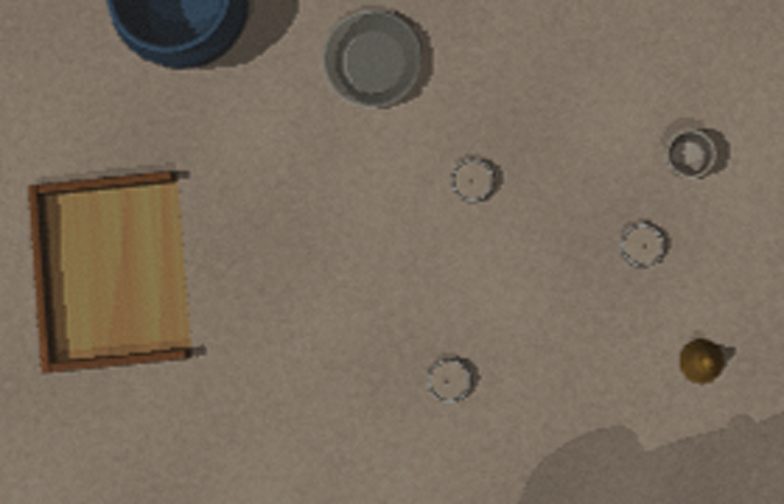

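The crop refines the tea-light pixels to (298.2,223.9), (360,247.1) and (290.7,295.4). The tray's wall ends are at (192.9,222.9) and (197.5,285.7), and its outer back corners at (140.7,226.8) and (145.4,292.5).

Run:
```python
from h import *
np.set_printoptions(precision=4,suppress=True)
p=env.camera_params("top");q=env.camera_params("side")
for n,a,b,z in[("L1",(298.2,223.9),(336,229),.014),("L2",(360,247.1),(317,290),.014),("L3",(290.7,295.4),(254,231),.014)]:print(n,onz(p,*a,z)[:2],onz(q,*b,z)[:2])
T=[onz(p,*a,.025)[:2] for a in[(192.9,222.9),(197.5,285.7),(140.7,226.8),(145.4,292.5)]]
print(np.array(T)); m=(T[0]+T[1])/2; b=(T[2]+T[3])/2; d=T[0]-T[1]; print("mouth",m,"width",np.linalg.norm(d),"depth",np.linalg.norm(b-m),"axis deg",np.degrees(np.arctan2(*(b-m)[::-1])),np.degrees(np.arctan2(*d[::-1]))+90)
```

```text
L1 [ 0.6239 -0.0246] [ 0.6268 -0.0258]
L2 [ 0.5623 -0.1761] [ 0.5642 -0.1767]
L3 [ 0.4479 -0.0022] [ 0.4515 -0.0051]
[[0.6322 0.2352]
 [0.4774 0.2248]
 [0.626  0.3647]
 [0.4641 0.3528]]
mouth [0.5548 0.23  ] width 0.1551569441121424 depth 0.12908793002395 axis deg 94.35567639156801 93.83231210216813
```

jog_arm --motion '[{"z": -4}, {"x": 3.9, "y": -2.3, "az": -8}, {"x": 4, "y": -2.3, "az": -8}, {"x": 4, "y": -2, "az": -8}, {"x": 4, "y": -2, "az": -8}]' --claw -1

```text
$.motion[0]: bad value
```

jog_arm --motion '[{"x": 0, "y": 0, "z": -4, "ax": 0, "ay": 0, "az": 0}, {"x": 3.8, "y": -2.1, "z": 0, "ax": 0, "ay": 0, "az": 0}, {"x": 3.8, "y": -2.1, "z": 0, "ax": 0, "ay": 0, "az": 0}, {"x": 3.8, "y": -2.1, "z": 0, "ax": 0, "ay": 0, "az": 0}, {"x": 3.8, "y": -2.1, "z": 0, "ax": 0, "ay": 0, "az": 0}]' --claw -1

```text
time_s: 0.6
tool_pos: [0.325, -0.4867, 0.2622]
tool_rot: [-180.0, 0.0, 18.5]
force: [-0.7, 0.7, -0.3]
grip_width: 0.055
grasp_force: 0.0
```

jog_arm --motion '[{"x": 3.8, "y": -2.1, "z": 0, "ax": 0, "ay": 0, "az": 0}, {"x": 3.8, "y": -2.1, "z": 0, "ax": 0, "ay": 0, "az": 0}, {"x": 3.8, "y": -2.1, "z": 0, "ax": 0, "ay": 0, "az": 0}, {"x": 3.8, "y": -2.1, "z": 0, "ax": 0, "ay": 0, "az": 0}, {"x": 3.8, "y": -2.1, "z": 0, "ax": 0, "ay": 0, "az": 0}]'

```text
time_s: 1.1
tool_pos: [0.4716, -0.3267, 0.2622]
tool_rot: [-180.0, 0.0, 18.5]
force: [0.8, -0.6, -0.6]
grip_width: 0.0153
grasp_force: 0.0
```

jog_arm --motion '[{"x": 3.8, "y": -2.1, "z": 0, "ax": 0, "ay": 0, "az": 0}, {"x": 3.8, "y": -2.0, "z": 0, "ax": 0, "ay": 0, "az": 0}, {"x": 3.8, "y": -2.0, "z": 0, "ax": 0, "ay": 0, "az": 0}, {"x": 0, "y": 0, "z": 0, "ax": 0, "ay": 0, "az": -8}, {"x": 0, "y": 0, "z": 0, "ax": 0, "ay": 0, "az": -8}]'

```text
time_s: 1.6
tool_pos: [0.5604, -0.2318, 0.2618]
tool_rot: [-179.9, 0.0, 35.1]
force: [-0.5, -1.5, -0.4]
grip_width: 0.0005
grasp_force: 0.0
```

jog_arm --motion '[{"x": 0, "y": 0, "z": 0, "ax": 0, "ay": 0, "az": -8}, {"x": 0, "y": 0, "z": 0, "ax": 0, "ay": 0, "az": -8}, {"x": 0, "y": 0, "z": 0, "ax": 0, "ay": 0, "az": -8}, {"x": 0, "y": 0, "z": 0, "ax": 0, "ay": 0, "az": -8}, {"x": 0, "y": 0, "z": 0, "ax": 0, "ay": 0, "az": -8}]'

```text
time_s: 2.1
tool_pos: [0.5592, -0.2341, 0.2619]
tool_rot: [-179.9, -0.0, 74.9]
force: [0.4, 0.4, -0.6]
grip_width: 0.0004
grasp_force: 0.0
```

jog_arm --motion '[{"x": 0, "y": 0.2, "z": 0, "ax": 0, "ay": 0, "az": -8.4}, {"x": 0, "y": 0.2, "z": 0, "ax": 0, "ay": 0, "az": -8.4}, {"x": 0, "y": 0.1, "z": 4.5, "ax": 0, "ay": 0, "az": 0}, {"x": 0, "y": 0, "z": 4.5, "ax": 0, "ay": 0, "az": 0}, {"x": 0, "y": 0, "z": 4.5, "ax": 0, "ay": 0, "az": 0}]'

```text
time_s: 2.6
tool_pos: [0.5642, -0.235, 0.1259]
tool_rot: [180.0, 0.0, 91.3]
force: [-0.2, -0.8, -0.7]
grip_width: 0.0005
grasp_force: 0.0
```

jog_arm --motion '[{"x": 0, "y": 0, "z": 4.5, "ax": 0, "ay": 0, "az": 0}, {"x": 0, "y": 0, "z": 3.5, "ax": 0, "ay": 0, "az": 0}, {"x": 0, "y": 0, "z": 2, "ax": 0, "ay": 0, "az": 0}, {"x": 0, "y": 0, "z": 1.2, "ax": 0, "ay": 0, "az": 0}, {"x": 0, "y": 0, "z": 0, "ax": 0, "ay": 0, "az": 0}]'

```text
time_s: 3.1
tool_pos: [0.5631, -0.2345, 0.0137]
tool_rot: [-179.8, -0.1, 91.3]
force: [-0.6, 1.0, 0.3]
grip_width: 0.0003
grasp_force: 0.0
```

jog_arm --motion '[{"x": 0, "y": 0, "z": 0.6, "ax": 0, "ay": 0, "az": 0}, {"x": 1, "y": 0, "z": 0, "ax": 0, "ay": 0, "az": 0}, {"x": 1, "y": 0, "z": 0, "ax": 0, "ay": 0, "az": 0}, {"x": 1, "y": 0, "z": 0, "ax": 0, "ay": 0, "az": 0}, {"x": 1, "y": 0, "z": 0, "ax": 0, "ay": 0, "az": 0}]'

```text
time_s: 3.6
tool_pos: [0.5639, -0.1936, 0.0103]
tool_rot: [179.9, 0.0, 91.4]
force: [0.3, 0.1, 0.4]
grip_width: 0.0005
grasp_force: 0.1
```

jog_arm --motion '[{"x": 1.5, "y": 0, "z": 0, "ax": 0, "ay": 0, "az": 0}, {"x": 1.5, "y": 0, "z": 0, "ax": 0, "ay": 0, "az": 0}, {"x": 1.5, "y": 0, "z": 0, "ax": 0, "ay": 0, "az": 0}, {"x": 1.5, "y": 0, "z": 0, "ax": 0, "ay": 0, "az": 0}, {"x": 1.5, "y": 0, "z": 0, "ax": 0, "ay": 0, "az": 0}]'

```text
time_s: 4.1
tool_pos: [0.5617, -0.1185, 0.0096]
tool_rot: [-180.0, 0.0, 91.4]
force: [0.6, 0.2, 0.0]
grip_width: 0.0002
grasp_force: 0.2
```

Run:
```python
from h import *
for n in("top","side"):
    im=env.read_camera(n); c=im[150:330,130:410] if n=="top" else im[100:330,200:430]
    cv2.imwrite(f"pics/{n}1.png",cv2.resize(c,None,fx=1.4 if n=="top" else 1.6,fy=1.4 if n=="top" else 1.6)[:,:,::-1])
a=cv2.imread("pics/top1.png");b=cv2.imread("pics/side1.png");h=max(a.shape[0],b.shape[0])
f=lambda i:cv2.copyMakeBorder(i,0,h-i.shape[0],0,0,cv2.BORDER_CONSTANT)
cv2.imwrite("pics/both1.png",np.hstack([f(a),f(b)]))
print(env.get_obs()["force"])
```

```text
[0.87602601 0.3031875  0.69650258]
```

View pics/both1.png

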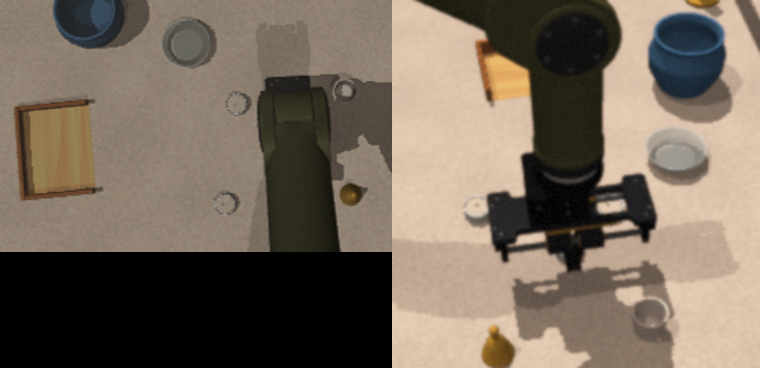

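The arm hides the pushed light in both crops. The bell, cup and the other two lights haven't moved, so I'm continuing the push.

jog_arm --motion '[{"x": 1.8, "y": 0, "z": 0.1, "ax": 0, "ay": 0, "az": 0}, {"x": 1.8, "y": 0, "z": 0.1, "ax": 0, "ay": 0, "az": 0}, {"x": 1.8, "y": 0, "z": 0, "ax": 0, "ay": 0, "az": 0}, {"x": 1.8, "y": 0, "z": 0, "ax": 0, "ay": 0, "az": 0}, {"x": 1.8, "y": 0, "z": 0, "ax": 0, "ay": 0, "az": 0}]'

```text
time_s: 4.7
tool_pos: [0.5596, -0.03, 0.0074]
tool_rot: [-180.0, 0.0, 91.3]
force: [-0.3, 0.0, 0.3]
grip_width: 0.0008
grasp_force: 0.0
```

jog_arm --motion '[{"x": 1.8, "y": 0, "z": 0, "ax": 0, "ay": 0, "az": 0}, {"x": 1.8, "y": 0, "z": 0, "ax": 0, "ay": 0, "az": 0}, {"x": 1.8, "y": 0, "z": 0, "ax": 0, "ay": 0, "az": 0}, {"x": 1.8, "y": 0, "z": 0, "ax": 0, "ay": 0, "az": 0}, {"x": 1.8, "y": 0, "z": 0, "ax": 0, "ay": 0, "az": 0}]'

```text
time_s: 5.2
tool_pos: [0.5576, 0.06, 0.0074]
tool_rot: [-180.0, 0.0, 91.3]
force: [-0.6, -0.3, -0.3]
grip_width: 0.0001
grasp_force: 0.0
```

jog_arm --motion '[{"x": 1.8, "y": 0, "z": 0, "ax": 0, "ay": 0, "az": 0}, {"x": 1.8, "y": 0, "z": 0, "ax": 0, "ay": 0, "az": 0}, {"x": 1.8, "y": 0, "z": 0, "ax": 0, "ay": 0, "az": 0}, {"x": 1.8, "y": 0, "z": 0, "ax": 0, "ay": 0, "az": 0}, {"x": 1.8, "y": 0, "z": 0, "ax": 0, "ay": 0, "az": 0}]'

```text
time_s: 5.7
tool_pos: [0.5556, 0.1499, 0.0074]
tool_rot: [-180.0, 0.0, 91.3]
force: [-0.9, 0.2, -0.1]
grip_width: 0.0006
grasp_force: 0.0
```

jog_arm --motion '[{"x": 1.8, "y": 0, "z": 0, "ax": 0, "ay": 0, "az": 0}, {"x": 1.8, "y": 0, "z": 0, "ax": 0, "ay": 0, "az": 0}, {"x": 1.8, "y": 0, "z": 0, "ax": 0, "ay": 0, "az": 0}, {"x": 1.8, "y": 0, "z": 0, "ax": 0, "ay": 0, "az": 0}, {"x": 1.8, "y": 0, "z": 0, "ax": 0, "ay": 0, "az": 0}]'

```text
time_s: 6.2
tool_pos: [0.5536, 0.2398, 0.0073]
tool_rot: [-180.0, 0.0, 91.3]
force: [-0.4, -0.3, 0.5]
grip_width: 0.0002
grasp_force: 0.1
```

jog_arm --motion '[{"x": 1.5, "y": 0, "z": 0, "ax": 0, "ay": 0, "az": 0}, {"x": 1.2, "y": 0, "z": 0, "ax": 0, "ay": 0, "az": 0}, {"x": 0.8, "y": 0, "z": 0, "ax": 0, "ay": 0, "az": 0}, {"x": -1, "y": 0, "z": 0, "ax": 0, "ay": 0, "az": 0}, {"x": -2, "y": 0, "z": 0, "ax": 0, "ay": 0, "az": 0}]'

```text
time_s: 6.7
tool_pos: [0.5527, 0.2456, 0.0075]
tool_rot: [-180.0, -0.0, 91.5]
force: [0.5, -0.9, -0.1]
grip_width: 0.0004
grasp_force: 0.0
```

jog_arm --motion '[{"x": -2, "y": 0, "z": -2, "ax": 0, "ay": 0, "az": 0}, {"x": -3, "y": 0, "z": -4, "ax": 0, "ay": 0, "az": 0}, {"x": -4.5, "y": 0, "z": -2, "ax": 0, "ay": 0, "az": 0}, {"x": -4.5, "y": 0, "z": 0, "ax": 0, "ay": 0, "az": 0}, {"x": -4.5, "y": 0, "z": 0, "ax": 0, "ay": 0, "az": 0}]'

```text
time_s: 7.2
tool_pos: [0.5577, 0.0562, 0.0886]
tool_rot: [179.9, 0.1, 91.3]
force: [0.4, -0.6, -0.4]
grip_width: 0.0006
grasp_force: 0.0
```

Run:
```python
from h import *
im=env.read_camera("top")
cv2.imwrite("pics/top2.png",cv2.resize(im[160:340,130:410],None,fx=2.8,fy=2.8,interpolation=cv2.INTER_CUBIC)[:,:,::-1])
```

```text
(no output)
```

View pics/top2.png

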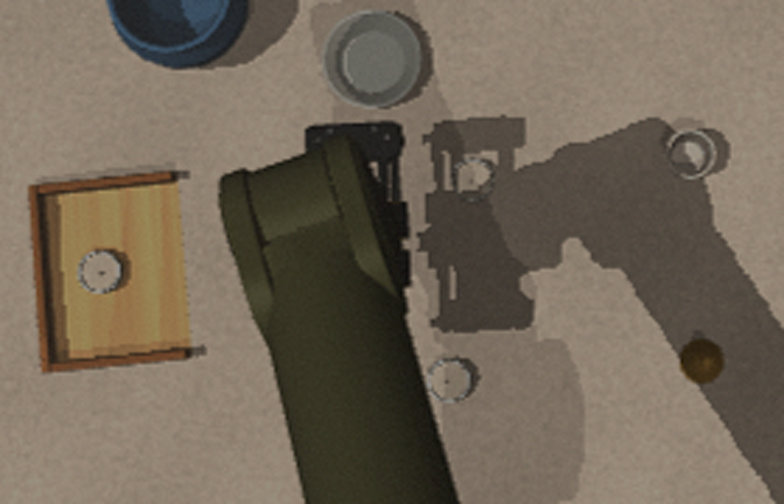

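L2 stands in the tray at crop pixel (101,271), about centred. L1 is at (473,176) and L3 at (450,380), both still in place. L1 is next.

jog_arm --motion '[{"x": -3.5, "y": 1.7, "z": 0, "ax": 0, "ay": 0, "az": 0}, {"x": -3.5, "y": 1.7, "z": 0, "ax": 0, "ay": 0, "az": 0}, {"x": -3.5, "y": 1.7, "z": 0, "ax": 0, "ay": 0, "az": 0}, {"x": -3.3, "y": 1.8, "z": 0, "ax": 0, "ay": 0, "az": 0}, {"x": 0, "y": 0, "z": 0, "ax": 0, "ay": 0, "az": -4.2}]'

```text
time_s: 7.75
tool_pos: [0.6306, -0.0862, 0.0869]
tool_rot: [-180.0, 0.3, 95.0]
force: [-0.1, 0.5, -0.6]
grip_width: 0.0006
grasp_force: 0.0
```

jog_arm --motion '[{"x": 0, "y": 0, "z": 3, "ax": 0, "ay": 0, "az": 0}, {"x": 0, "y": 0, "z": 3, "ax": 0, "ay": 0, "az": 0}, {"x": 0, "y": 0, "z": 1.5, "ax": 0, "ay": 0, "az": 0}, {"x": 0, "y": 0, "z": 0.6, "ax": 0, "ay": 0, "az": 0}, {"x": 0, "y": 0, "z": 0, "ax": 0, "ay": 0, "az": 0}]'

```text
time_s: 8.25
tool_pos: [0.6292, -0.0768, 0.0061]
tool_rot: [-179.9, -0.0, 95.5]
force: [-0.2, 0.8, -0.2]
grip_width: 0.0005
grasp_force: 0.0
```

jog_arm --motion '[{"x": 1, "y": 0, "z": 0, "ax": 0, "ay": 0, "az": 0}, {"x": 1, "y": 0, "z": 0, "ax": 0, "ay": 0, "az": 0}, {"x": 1, "y": 0, "z": 0, "ax": 0, "ay": 0, "az": 0}, {"x": 1.5, "y": 0, "z": 0, "ax": 0, "ay": 0, "az": 0}, {"x": 1.5, "y": 0, "z": 0, "ax": 0, "ay": 0, "az": 0}]'

```text
time_s: 8.75
tool_pos: [0.624, -0.0149, 0.007]
tool_rot: [180.0, 0.0, 95.6]
force: [-0.4, -0.3, 1.0]
grip_width: 0.0004
grasp_force: 0.1
```

jog_arm --motion '[{"x": 1.8, "y": 0, "z": 0, "ax": 0, "ay": 0, "az": 0}, {"x": 1.8, "y": 0, "z": 0, "ax": 0, "ay": 0, "az": 0}, {"x": 1.8, "y": 0, "z": 0, "ax": 0, "ay": 0, "az": 0}, {"x": 1.8, "y": 0, "z": 0, "ax": 0, "ay": 0, "az": 0}, {"x": 1.8, "y": 0, "z": 0, "ax": 0, "ay": 0, "az": 0}]'

```text
time_s: 9.25
tool_pos: [0.6148, 0.0752, 0.0067]
tool_rot: [180.0, -0.0, 95.6]
force: [0.7, -0.4, -0.2]
grip_width: 0.0003
grasp_force: 0.1
```

jog_arm --motion '[{"x": 1.8, "y": 0, "z": 0, "ax": 0, "ay": 0, "az": 0}, {"x": 1.8, "y": 0, "z": 0, "ax": 0, "ay": 0, "az": 0}, {"x": 1.8, "y": 0, "z": 0, "ax": 0, "ay": 0, "az": 0}, {"x": 1.8, "y": 0, "z": 0, "ax": 0, "ay": 0, "az": 0}, {"x": 1.8, "y": 0, "z": 0, "ax": 0, "ay": 0, "az": 0}]'

```text
time_s: 9.75
tool_pos: [0.6059, 0.1647, 0.0067]
tool_rot: [180.0, -0.0, 95.6]
force: [0.1, 0.5, -0.1]
grip_width: 0.0007
grasp_force: 0.1
```

jog_arm --motion '[{"x": 1.8, "y": 0, "z": 0, "ax": 0, "ay": 0, "az": 0}, {"x": 1.8, "y": 0, "z": 0, "ax": 0, "ay": 0, "az": 0}, {"x": 1.8, "y": 0, "z": 0, "ax": 0, "ay": 0, "az": 0}, {"x": 1.6, "y": 0, "z": 0, "ax": 0, "ay": 0, "az": 0}, {"x": 1.3, "y": 0, "z": 0, "ax": 0, "ay": 0, "az": 0}]'

```text
time_s: 10.25
tool_pos: [0.5981, 0.247, 0.0065]
tool_rot: [-180.0, -0.0, 95.6]
force: [-0.2, -0.3, -0.4]
grip_width: 0.0003
grasp_force: 0.1
```

jog_arm --motion '[{"x": 0.9, "y": 0, "z": 0, "ax": 0, "ay": 0, "az": 0}, {"x": -1, "y": 0, "z": 0, "ax": 0, "ay": 0, "az": 0}, {"x": -2, "y": 0, "z": -1, "ax": 0, "ay": 0, "az": 0}, {"x": -3, "y": 0, "z": -4, "ax": 0, "ay": 0, "az": 0}, {"x": -4, "y": 0, "z": -3, "ax": 0, "ay": 0, "az": 0}]'

```text
time_s: 10.75
tool_pos: [0.6071, 0.1538, 0.0876]
tool_rot: [-180.0, -0.0, 95.6]
force: [0.9, -0.4, 0.1]
grip_width: 0.0004
grasp_force: 0.0
```

jog_arm --motion '[{"x": 0, "y": 0, "z": 0, "ax": 0, "ay": 0, "az": 7.2}, {"x": 0, "y": 0, "z": 0, "ax": 0, "ay": 0, "az": 7.2}, {"x": 0, "y": 0, "z": 0, "ax": 0, "ay": 0, "az": 7.2}, {"x": -4, "y": -1.8, "z": 0, "ax": 0, "ay": 0, "az": 0}, {"x": -4, "y": -1.8, "z": 0, "ax": 0, "ay": 0, "az": 0}]'

```text
time_s: 11.25
tool_pos: [0.5499, 0.086, 0.0861]
tool_rot: [-180.0, 0.0, 73.9]
force: [0.1, -0.7, 0.8]
grip_width: 0.0008
grasp_force: 0.0
```

jog_arm --motion '[{"x": -4.1, "y": -1.8, "z": 0, "ax": 0, "ay": 0, "az": 0}, {"x": -4.1, "y": -1.8, "z": 0, "ax": 0, "ay": 0, "az": 0}, {"x": -4.1, "y": -1.8, "z": 0, "ax": 0, "ay": 0, "az": 0}, {"x": -4, "y": -1.8, "z": 0, "ax": 0, "ay": 0, "az": 0}, {"x": 0, "y": 0, "z": 0, "ax": 0, "ay": 0, "az": 0}]'

```text
time_s: 11.75
tool_pos: [0.4318, -0.0558, 0.086]
tool_rot: [-179.9, 0.3, 73.4]
force: [0.1, 0.4, 0.6]
grip_width: 0.0004
grasp_force: 0.0
```

Run:
```python
from h import *
im=env.read_camera("top")
cv2.imwrite("pics/top3.png",cv2.resize(im[160:340,130:410],None,fx=2.8,fy=2.8,interpolation=cv2.INTER_CUBIC)[:,:,::-1])
```

```text
(no output)
```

View pics/top3.png

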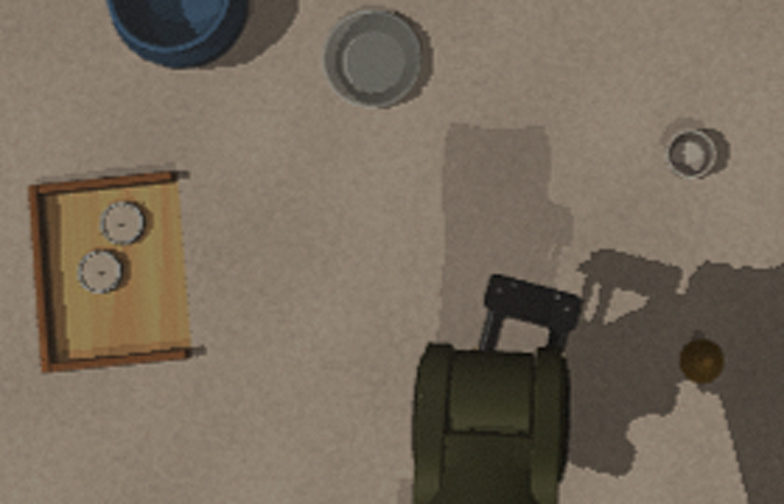

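L1 at (122,222) and L2 at (101,271) both stand inside the tray. L3 is hidden under the arm, so I'm lowering behind it.

jog_arm --motion '[{"x": 0, "y": 0, "z": 3, "ax": 0, "ay": 0, "az": 0}, {"x": 0, "y": 0, "z": 2.8, "ax": 0, "ay": 0, "az": 0}, {"x": 0, "y": 0, "z": 1.5, "ax": 0, "ay": 0, "az": 0}, {"x": 0, "y": 0, "z": 0.6, "ax": 0, "ay": 0, "az": 0}, {"x": 0, "y": 0, "z": 0, "ax": 0, "ay": 0, "az": 0}]'

```text
time_s: 12.3
tool_pos: [0.4362, -0.0488, 0.0071]
tool_rot: [-179.9, -0.0, 74.0]
force: [0.1, 0.2, 0.5]
grip_width: 0.0004
grasp_force: 0.0
```

jog_arm --motion '[{"x": 1, "y": 0, "z": 0, "ax": 0, "ay": 0, "az": 0}, {"x": 1, "y": 0, "z": 0, "ax": 0, "ay": 0, "az": 0}, {"x": 1.5, "y": 0, "z": 0, "ax": 0, "ay": 0, "az": 0}, {"x": 1.5, "y": 0, "z": 0, "ax": 0, "ay": 0, "az": 0}, {"x": 1.8, "y": 0, "z": 0, "ax": 0, "ay": 0, "az": 0}]'

```text
time_s: 12.8
tool_pos: [0.4562, 0.0175, 0.0085]
tool_rot: [179.9, -0.0, 74.0]
force: [-0.1, -0.4, 0.2]
grip_width: 0.0004
grasp_force: 0.0
```

jog_arm --motion '[{"x": 1.8, "y": 0, "z": 0, "ax": 0, "ay": 0, "az": 0}, {"x": 1.8, "y": 0, "z": 0, "ax": 0, "ay": 0, "az": 0}, {"x": 1.8, "y": 0, "z": 0, "ax": 0, "ay": 0, "az": 0}, {"x": 1.8, "y": 0, "z": 0, "ax": 0, "ay": 0, "az": 0}, {"x": 1.8, "y": 0, "z": 0, "ax": 0, "ay": 0, "az": 0}]'

```text
time_s: 13.3
tool_pos: [0.4809, 0.1048, 0.0085]
tool_rot: [179.9, -0.0, 74.0]
force: [0.2, -0.2, -0.0]
grip_width: -0.0001
grasp_force: 0.0
```

jog_arm --motion '[{"x": 1.8, "y": 0, "z": 0, "ax": 0, "ay": 0, "az": 0}, {"x": 1.6, "y": 0, "z": 0, "ax": 0, "ay": 0, "az": 0}, {"x": 1.3, "y": 0, "z": 0, "ax": 0, "ay": 0, "az": 0}, {"x": 1.0, "y": 0, "z": 0, "ax": 0, "ay": 0, "az": 0}, {"x": 0.4, "y": 0, "z": 0, "ax": 0, "ay": 0, "az": 0}]'

```text
time_s: 13.8
tool_pos: [0.4972, 0.1629, 0.0079]
tool_rot: [180.0, -0.0, 74.0]
force: [0.1, -1.0, -0.6]
grip_width: 0.0002
grasp_force: 0.1
```

jog_arm --motion '[{"x": -1, "y": 0, "z": 0, "ax": 0, "ay": 0, "az": 0}, {"x": -2, "y": 0, "z": 0, "ax": 0, "ay": 0, "az": 0}, {"x": -3, "y": 0, "z": 0, "ax": 0, "ay": 0, "az": 0}, {"x": -3, "y": 0, "z": 0, "ax": 0, "ay": 0, "az": 0}, {"x": -3, "y": 0, "z": 0, "ax": 0, "ay": 0, "az": 0}]'

```text
time_s: 14.3
tool_pos: [0.4625, 0.0433, 0.0074]
tool_rot: [-180.0, 0.1, 73.9]
force: [1.0, 0.2, 1.7]
grip_width: 0.0003
grasp_force: 0.0
```

Run:
```python
from h import *
im=env.read_camera("top")
cv2.imwrite("pics/top4.png",cv2.resize(im[160:340,130:410],None,fx=2.8,fy=2.8,interpolation=cv2.INTER_CUBIC)[:,:,::-1])
```

```text
(no output)
```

View pics/top4.png

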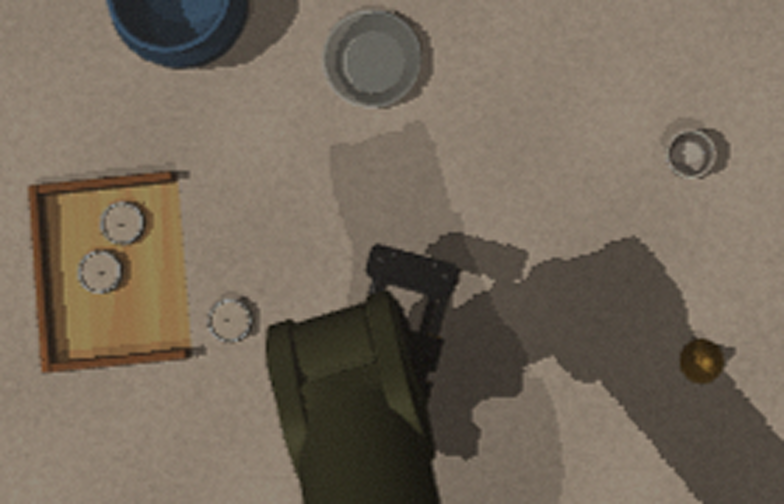

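L1 and L2 are inside the tray. L3 is just outside the mouth at (231,319), roughly world (0.506, 0.188). Next I straighten up and push it in.

jog_arm --motion '[{"x": 0, "y": 0, "z": 0, "ax": 0, "ay": 0, "az": -8.5}, {"x": 0, "y": 0, "z": 0, "ax": 0, "ay": 0, "az": -8.5}, {"x": 3, "y": 2.3, "z": 0, "ax": 0, "ay": 0, "az": 0}, {"x": 3, "y": 2.3, "z": 0, "ax": 0, "ay": 0, "az": 0}, {"x": 1, "y": 0, "z": 0, "ax": 0, "ay": 0, "az": 0}]'

```text
time_s: 14.85
tool_pos: [0.511, 0.1189, 0.0082]
tool_rot: [179.8, -0.1, 91.0]
force: [-0.3, -0.1, -0.6]
grip_width: 0.0004
grasp_force: 0.0
```

jog_arm --motion '[{"x": 1, "y": 0, "z": 0, "ax": 0, "ay": 0, "az": 0}, {"x": 1, "y": 0, "z": 0, "ax": 0, "ay": 0, "az": 0}, {"x": 1, "y": 0, "z": 0, "ax": 0, "ay": 0, "az": 0}, {"x": 1, "y": 0, "z": 0, "ax": 0, "ay": 0, "az": 0}, {"x": 1, "y": 0, "z": 0, "ax": 0, "ay": 0, "az": 0}]'

```text
time_s: 15.35
tool_pos: [0.5075, 0.1671, 0.0076]
tool_rot: [180.0, 0.0, 90.9]
force: [0.6, 1.0, -0.7]
grip_width: 0.0006
grasp_force: 0.0
```

Target TCP y ≈ 0.246, about 7.9 cm further.

jog_arm --motion '[{"x": 1, "y": 0, "z": 0, "ax": 0, "ay": 0, "az": 0}, {"x": 1, "y": 0, "z": 0, "ax": 0, "ay": 0, "az": 0}, {"x": 1, "y": 0, "z": 0, "ax": 0, "ay": 0, "az": 0}, {"x": 1, "y": 0, "z": 0, "ax": 0, "ay": 0, "az": 0}, {"x": 1, "y": 0, "z": 0, "ax": 0, "ay": 0, "az": 0}]'

```text
time_s: 15.85
tool_pos: [0.5068, 0.2176, 0.0075]
tool_rot: [-180.0, 0.0, 91.0]
force: [0.2, -0.6, -0.3]
grip_width: 0.0007
grasp_force: 0.1
```

jog_arm --motion '[{"x": 1, "y": 0, "z": 0, "ax": 0, "ay": 0, "az": 0}, {"x": 1, "y": 0, "z": 0, "ax": 0, "ay": 0, "az": 0}, {"x": 0.8, "y": 0, "z": 0, "ax": 0, "ay": 0, "az": 0}, {"x": -1, "y": 0, "z": 0, "ax": 0, "ay": 0, "az": 0}, {"x": -2, "y": 0, "z": 0, "ax": 0, "ay": 0, "az": 0}]'

```text
time_s: 16.35
tool_pos: [0.5064, 0.2159, 0.0075]
tool_rot: [-180.0, -0.1, 91.1]
force: [0.2, -0.0, 0.0]
grip_width: 0.0007
grasp_force: 0.0
```

jog_arm --motion '[{"x": -3, "y": 0, "z": -2, "ax": 0, "ay": 0, "az": 0}, {"x": -4, "y": 0, "z": -3, "ax": 0, "ay": 0, "az": 0}, {"x": -4, "y": 0, "z": -3, "ax": 0, "ay": 0, "az": 0}, {"x": -4, "y": 0, "z": -2, "ax": 0, "ay": 0, "az": 0}, {"x": 0, "y": 0, "z": 0, "ax": 0, "ay": 0, "az": 0}]'

```text
time_s: 16.85
tool_pos: [0.5117, 0.0565, 0.1103]
tool_rot: [179.7, 0.3, 90.3]
force: [-0.0, -1.1, -0.1]
grip_width: 0.0007
grasp_force: 0.0
```

Run:
```python
from h import *
im=env.read_camera("top")
cv2.imwrite("pics/top5.png",cv2.resize(im[160:340,130:410],None,fx=2.8,fy=2.8,interpolation=cv2.INTER_CUBIC)[:,:,::-1])
```

```text
(no output)
```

View pics/top5.png

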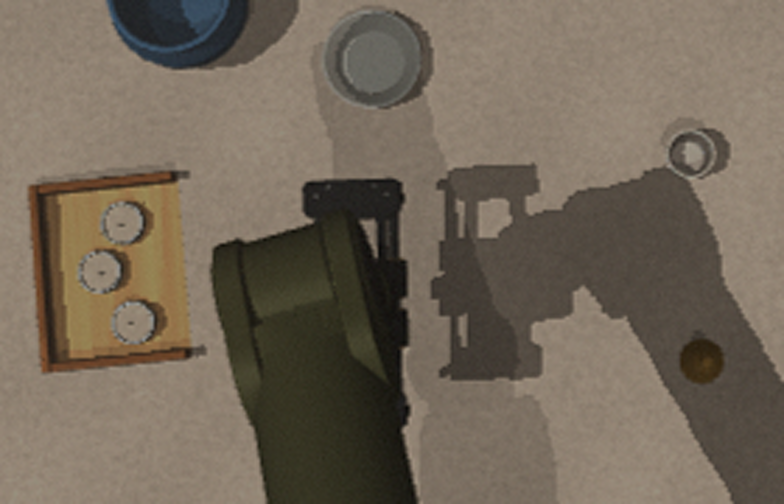

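All three lights, at (122,222), (101,271) and (134,322), stand wholly inside the tray. The arm is clear and the bell, cup and dish haven't moved, so I'm handing in.

```bash
python3 -c "
from cell import env
print(env.sign_off())"
```

```text
the job is handed in; nothing more can be done
None
```

I swept all three tea lights into the tray and handed the job in: the last top view shows them wholly inside with nothing else in view moved, and the sign-off gave no verdict.

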